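Load the blue colour jar into the bench mixer

TASK

Get the jar with the blue lid ready for mixing: press the mixer's orange latch pad gently until the hood lets go, and let the hood spring up all the way on its own without touching it. Stand the blue-lidded jar upright and fully down in the mixer's cup, then press the hood gently down until the latch catches and it stays shut. Leave the red-lidded jar, the mug and the brush pot alone.

Things in the scene. Friction and masses are not known exactly. Their poses are not given: they have to be found in the camera images.
- mixer: Bench colour mixer: white housing 225 mm deep (x) by 205 wide (y), deck 95 mm up, on screw feet over a dark plate fixed to the table. Origin: centre of the plate's underside; x points to its back (hinge), its front (panel, orange latch) is at -x. The feet are set by hand: housing, cup, latch and hood all stand up to 5 mm higher or lower than the heights given and the points listed.
- cup_floor (a point): Nominal centre of the floor of the open round cup under the hood, at the deck's centre: 67 mm above the table, 28 mm below the deck. The cup is 47 mm in diameter with a 3 mm chamfer at its mouth. Axes as the mixer's; the real height is up to 5 mm off, as the feet are set.
- hood (a joint): Opening angle of the clear, grey-edged hood, rad: 0 down on its stop, about 0.01 latched, 1.4 fully open (stop). A damped spring swings it open in about 1 s once the latch lets go. Box lid, 145 mm from hinge to front face, 170 mm wide, flat top 55 mm over the hinge axis; open, its front rim stands 143 mm above and 25 mm in front of the hinge axis.
- hood_hinge (a point): Nominal point on the hood's hinge axis (along y) in mid-width, 95 mm behind the mixer's centre and 99 mm above the table (real height up to 5 mm off). Axes as the mixer's.
- hood_press (a point): Nominal point (height up to 5 mm off) where to press the hood shut, given for the shut hood: on its top in mid-width, 130 mm in front of the hinge axis, 55 mm above it; it does not follow the hood. Takes 2 to 5 N, then some 12 N about 8 mm above the end, where the lip rides over the hook; the hook snaps in only 1 mm above the firm stop. Over 25 N would crack the hood.
- latch (a joint): Angle of the orange rocker latch in rad: 0 at rest (hooked over the hood's grey front lip), 0.19 pressed against its stop; it springs back when let go. The hood is let go at about 0.11 to 0.15.
- latch_pad (a point): Nominal centre of the top of the orange latch pad, 36 mm (x) by 46 (y), level, 110 mm up (real height up to 5 mm off). Pressed down with the fingertips it lets the hood go after 3 to 5 mm (4 to 6 N); hard stop at 5 to 7 mm. The hook, 24 mm behind, rises 35 mm above it; the hood's front face is 44 mm behind it and sweeps up and back. Over 15 N would break the latch.
- jar_blue: Closed colour jar with a cobalt blue lid, 72 mm tall: glass body 44 mm in diameter with a blue and white label, lid 47 mm in diameter from 48 mm up to the top. Origin: centre of its underside; z up. About 0.18 kg. Take it by the lid.
- jar_red: The same jar with a brick red lid; not to be moved.
- mug: White mug, 80 mm in diameter, 95 mm tall, with a handle; origin at the centre of its underside. Not to be moved.
- brush_pot: Square white pot with brushes, 75 x 75 x 85 mm, brushes up to 215 mm; origin at the centre of its underside. Not to be moved.

How it is judged (in metres and radians):
On the way, in this order (a step that is already met when the one before it is completed fails the run):
1. the hood has sprung fully open and the latch pad is let go (value of joint hood above 1.3 rad and value of joint latch below 0.04 rad), for 0.2 s.
2. the blue-lidded jar stands fully down and upright in the cup, let go, with the hood open (horizontal distance between jar_blue and cup_floor below 0.005 m and z of jar_blue in the frame of cup_floor below 0.008 m and angle between jar_blue's own z axis and vertical below 0.08 rad and contact force between the fingers and jar_blue below 0.2 N and value of joint hood above 1.2 rad), for 0.2 s.
At the end, for the whole second after the job is handed in: The hood is latched shut (hood joint under 0.02 rad) with the latch back at rest (under 0.04 rad), and the blue-lidded jar stands upright on the cup's floor: within 5 mm of its centre, less than 8 mm above its floor's nominal height, tilted less than 0.08 rad (value of joint hood below 0.02 rad and value of joint latch below 0.04 rad and horizontal distance between jar_blue and cup_floor below 0.005 m and z of jar_blue in the frame of cup_floor below 0.008 m and angle between jar_blue's own z axis and vertical below 0.08 rad); the robot touches nothing.
It fails at once if more than 15 N on the latch (contact force between any of the fingers, the arm, jar_blue and latch above 15 N).
It fails at once if more than 25 N on the hood (contact force between any of the fingers, the arm and hood above 25 N).
It fails at once if the hood is touched by the robot before the blue-lidded jar is in the cup (horizontal distance between jar_blue and cup_floor above 0.03 m and contact force between any of the fingers, the arm and hood above 0.5 N).
It fails at once if the red-lidded jar, the mug or the brush pot is moved more than 15 mm (distance of any of jar_red, mug, brush_pot from where it was at the start of the episode above 0.015 m).
It also fails if it takes over 72 s, if anything falls off the work surface, if the arm or the gripper's body presses on something with over 40 N, if the wrist force passes 120 N, or if a joint passes its speed limit or range.

ROBOT

A 6-joint arm with a two-finger parallel gripper is mounted at the origin on the work surface. World frame = base frame: x ahead of the robot, y to its left, z up, the work surface at z = 0. Lengths are in m, angles in degrees, forces in N, time in s.
With the tool pointing down it reaches from about 0.4 to 0.825 m from the base axis. Payload 7 kg.
Tool frame: the origin (TCP) lies on the centre line of the jaws, within the pads' length; the fingertips stand 19 mm ahead of it and the grasp point (between the pads) is the TCP; z points along the fingers, y is the line along which they close (so a half turn about z gives the same grasp; the last joint's range is limited). The gripper opens to 88 mm and grips with 3 to 60 N. Pads are 19 mm wide; open, the fingers measure 130 mm over their backs; the gripper's body (78 mm by 193 mm) begins 47 mm behind the grasp point.
Start: joints at [90.075, 20.546, 0.682, 0, -70.136, -16.507], TCP at [0.191, 0.647, 0.246] pointing down, gripper open.
Joint ranges: [-176.03, 176.03], [-82.01, 121.73], [-58.28, 71.71], [-173.87, 95.51], [-174.79, -0.11], [-173.66, 173.66]. Speed limits (degrees/s): [136.94, 136.94, 172.46, 180, 180, 180].

INTERFACE

Orientations are given as [roll, pitch, yaw] about the fixed x, y, z axes, in that order (R = Rz(yaw) Ry(pitch) Rx(roll)).
In Python, from plant import get_state, capture, close_job gives the robot as it stands.
- The arm moves only by the tool apply_moves, never from a script. Its argument "targets" is a list of rows, each a list of 7 numbers: the opening, from 0 (shut) to 1 (fully open), then the shift along the tool's x, y, z normalised to -1 to 1, where 1 is 1000 mm, then the turn, a rotation vector about the tool's x, y, z normalised to -1 to 1, where 1 is 90 degrees. In form: [[claw, tx, ty, tz, ax, ay, az], ...]. A call has 1 to 20 rows; each row shifts and turns the commanded pose from where the row before left it, along the tool's axes as they then stand; what a row does not reach is not made up. A row lasts 1/12 s, in which the tool goes at most 41.7 mm and 7.16 degrees, less where a joint would pass 70% of its speed; a pose out of reach is approached as far as the arm can. A call with a number of a shift or a turn outside -1 to 1 is refused whole. A call with a gripper value outside its range is refused whole. The fingers move at their own pace and stop on an object; "newtons" is the grip in N (left out, the last holds). Time passes only in rows, so rows that do not move let the fingers close. It gives the time, the measured TCP pose, the force, the opening and the grip force at its end, in the units of the state.
- get_state(): the state, without advancing time (a new reading comes with each control period).
- capture(name): name is "side" or "top"; returns a dict with "frame" (400x640x3 uint8, red, green, blue), "range_z" (400x640 float32, m along the optical axis (not along the pixel's ray), 0 where there is no reading), "camera_matrix" (3x3 intrinsics, pixels), "T" (4x4, takes a point from camera to world coordinates). Camera axes: x right, y down, z forward; pixel columns grow to the right and rows downward; lengths in m; the calibration is good to about 2 mm. A picture is of the moment at which its call begins.
- close_job(): hands the job in; it is judged then, once.
The state is a dict: "time_s": time; "joints": joint angles; "qd": joint speeds; "joint_torque": joint torques, N m; "tcp_pos": TCP position; "eef_rot": TCP orientation; "contact_force": force on the tool from outside, world axes, zero at the start; "moment": the same for the moment, N m; "gripper_width": finger opening in m; "gripper_force": force on a finger pad.
Only numpy, scipy, OpenCV 4.12 (cv2) and the standard library are available. Lean on these libraries where they do the work, as an engineer would, in place of code of your own. Each camera call takes 0.05 s, during which the arm holds its last target. There are 200 camera calls.

## Working session

There is one attempt and no reset: what is moved stays moved. The work goes in short steps, Python scripts to look and compute and a tool call to move; the robot and the scene stay as the last step left them, time stands still between calls to the robot, and variables do not carry over. Pictures are saved under pics/ and viewed, at most 10 in all, crops included, and the job is handed in when it is done.

Besides the shell and the picture viewer there is one more tool, called as name(argument=value, ...) on one line, values as JSON. apply_moves: Moves the arm, as the interface text tells. Scaled input: -1 to 1 covers 1000 mm each way for a shift and 90 degrees each way for a turn. Its arguments: {"type":"object","properties":{"targets":{"type":"array","items":{"type":"array","items":{"type":"number"}}},"newtons":{"type":"number"}},"required":["targets"]}

```bash
mkdir -p pics; ls
python3 - <<'E'
from plant import *
import cv2,numpy as np
s=get_state();print(s)
for n in("top","side"):
    c=capture(n);cv2.imwrite(f"pics/{n}0.png",c["frame"][:,:,::-1]);np.savez(f"{n}0.npz",**c)
    print(c["camera_matrix"],c["T"])
E
```

```text
pics
{'time_s': 0.0, 'joints': array([ 9.00757033e+01,  2.05927638e+01,  6.34630568e-01, -1.86004424e-02,
       -7.01358011e+01, -1.65046360e+01]), 'qd': array([ 0.04263423,  0.03499228, -0.01444839,  0.06398515, -0.01810567,
        0.01691575]), 'joint_torque': array([ 9.52390910e-04, -5.82702184e+01,  2.93053508e+01,  6.99750692e+00,
        6.82327125e-03, -1.58855987e-04]), 'tcp_pos': array([0.19083567, 0.64699689, 0.24461895]), 'eef_rot': array([ 1.79904968e+02, -9.92336457e-03, -1.64352590e+01]), 'contact_force': array([-0.6591602 ,  0.44273057, -0.00865869]), 'moment': array([ 0.00805963, -0.03344984, -0.02075643]), 'gripper_force': 0.0, 'gripper_width': 0.08752927873973647}
[[373.00981213   0.         316.95608883]
 [  0.         373.00981213 198.47796633]
 [  0.           0.           1.        ]] [[ 0.02263105 -0.99720073  0.07126387  0.47656939]
 [-0.99950269 -0.02413372 -0.02029597  0.04056779]
 [ 0.02195902 -0.07076911 -0.99725099  1.16935137]
 [ 0.          0.          0.          1.        ]]
[[520.4838727    0.         308.75291058]
 [  0.         520.4838727  197.50023613]
 [  0.           0.           1.        ]] [[-0.94614152 -0.2502982   0.20534613  0.31462261]
 [-0.32364691  0.74749632 -0.58008786  0.7264316 ]
 [-0.00830053 -0.61530485 -0.78824555  1.07006559]
 [ 0.          0.          0.          1.        ]]
```

View pics/top0.png

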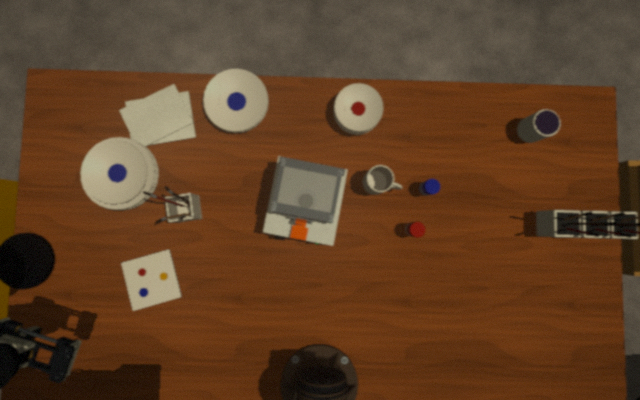

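View pics/side0.png

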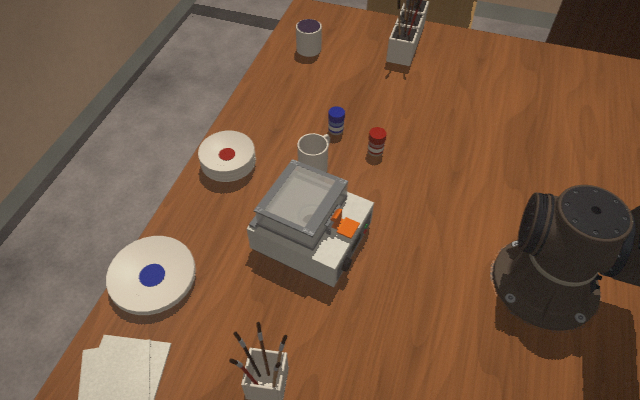

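Top view: the mixer is at about (305,200) with the latch pad at (300,229) facing the robot. The blue lid is at (431,186), the red at (417,230), the mug at (380,178) and the brush pot at (183,207). The side view agrees: blue lid (336,115), pad (347,227).

```bash
cat > h.py <<'E'
import numpy as np,cv2
def cloud(c):
    K,T,d=c["camera_matrix"],c["T"],c["range_z"]
    v,u=np.indices(d.shape);P=np.stack([(u-K[0,2])*d/K[0,0],(v-K[1,2])*d/K[1,1],d],-1)
    W=P@T[:3,:3].T+T[:3,3];W[d==0]=np.nan;return W
def ray(c,uv,z):
    K,T=c["camera_matrix"],c["T"]
    r=T[:3,:3]@np.linalg.inv(K)@[uv[0],uv[1],1];o=T[:3,3];return o+r*(z-o[2])/r[2]
def hsv(c): return cv2.cvtColor(c["frame"],cv2.COLOR_RGB2HSV)
def mask(c,lo,hi): return cv2.inRange(hsv(c),np.array(lo),np.array(hi))>0
B=((108,130,50),(128,255,255));O=((4,200,150),(16,255,255))
E
python3 - <<'E'
from h import *
for n,boxes in(("top",{'blue':(410,170,450,205),'orange':(280,210,320,245)}),("side",{'blue':(320,100,352,135),'orange':(325,205,365,240)})):
    c=np.load(n+"0.npz");W=cloud(c)
    for k,(a,b,x,y) in boxes.items():
        m=mask(c,*(B if k=='blue' else O));mm=np.zeros_like(m);mm[b:y,a:x]=m[b:y,a:x]
        v,u=np.nonzero(mm);p=W[mm];p=p[~np.isnan(p[:,0])]
        print(n,k,len(u),u.mean(),v.mean(),"cloud med",np.median(p,0),"pct z",np.percentile(p[:,2],[5,25,50,75,95]))
        zt=np.percentile(p[:,2],90)
        q=p[p[:,2]>zt-.006];print("  topface n,mid",len(q),(q.min(0)+q.max(0))/2,np.ptp(q,0))
        print("  ray at nominal",ray(c,(u.mean(),v.mean()),.072 if k=='blue' else .11))
    R=(np.abs(W[...,0]-.56)<.2)&(np.abs(W[...,1]-.05)<.16)
    for lo,hi in((.142,.170),(.085,.106)):
        q=(R&(W[...,2]>lo)&(W[...,2]<hi)).astype(np.uint8)
        q=cv2.morphologyEx(q,cv2.MORPH_OPEN,np.ones((3,3)));nn,l,st,_=cv2.connectedComponentsWithStats(q)
        i=1+st[1:,4].argmax();P=W[l==i];print(n,lo,"medz",np.median(P[:,2]),"rect",cv2.minAreaRect(P[:,:2].astype(np.float32)),len(P))
E
```

```text
top blue 169 431.4378698224852 186.33727810650888 cloud med [ 0.60009593 -0.3207647   0.07201779] pct z [0.06915426 0.07088106 0.07201779 0.07345484 0.07531032]
  topface n,mid 164 [ 0.5992405  -0.32224989  0.07320895] [0.03964953 0.04652459 0.008907  ]
  ray at nominal [ 0.59945847 -0.3217389   0.072     ]
top orange 216 298.712962962963 230.55092592592592 cloud med [0.45908239 0.06788543 0.10990338] pct z [0.10638092 0.10854619 0.10990338 0.11124349 0.14485577]
  topface n,mid 22 [0.4826751  0.06456942 0.14440225] [0.00800148 0.02190861 0.00774456]
  ray at nominal [0.46013031 0.06853051 0.11      ]
top 0.142 medz 0.15461754530857608 rect ((0.5715800523757935, 0.050007738173007965), (0.17245768010616302, 0.14740309119224548), 80.38729858398438) 3379
top 0.085 medz 0.09520931370655861 rect ((0.5376313924789429, -0.004290394484996796), (0.0867689922451973, 0.22456008195877075), 80.39102935791016) 841
side blue 148 336.2027027027027 112.62837837837837 cloud med [ 0.59967361 -0.31678365  0.0718094 ] pct z [0.05848324 0.07016401 0.0718094  0.07326938 0.07489597]
  topface n,mid 129 [ 0.60017738 -0.3181513   0.07311749] [0.04059534 0.044222   0.00814372]
  ray at nominal [ 0.59919079 -0.31614181  0.072     ]
side orange 317 345.86435331230285 225.21766561514195 cloud med [0.45857904 0.07067141 0.11055046] pct z [0.1074111  0.10918457 0.11055046 0.11211163 0.1448795 ]
  topface n,mid 41 [0.48327487 0.06682623 0.14458254] [0.01120067 0.02870998 0.00857245]
  ray at nominal [0.4601687  0.06813355 0.11      ]
side 0.142 medz 0.15484266877825847 rect ((0.570886492729187, 0.05153748765587807), (0.1773814707994461, 0.14916767179965973), 80.63581085205078) 4221
side 0.085 medz 0.09500353382945859 rect ((0.5575870275497437, 0.11246562749147415), (0.09597980231046677, 0.22766748070716858), 81.45198059082031) 1797
```

```bash
cat > go.py <<'E'
import sys,numpy as np
from plant import get_state
from scipy.spatial.transform import Rotation as R
def go(x,y,z,yaw):
    s=get_state();p=s["tcp_pos"];r=R.from_euler("xyz",s["eef_rot"],degrees=True)
    t=R.from_euler("xyz",[180,0,yaw],degrees=True)
    rv=(r.inv()*t).as_rotvec(degrees=True)/90
    d=t.inv().apply(np.array([x,y,z])-p)
    print("t",s["time_s"],"pos",p.round(4),"rpy",s["eef_rot"].round(2),"F",s["contact_force"].round(2),"w",s["gripper_width"])
    print("turn first",rv.round(4),"then shift",d.round(4),"rows>=",np.linalg.norm(d)/.0417)
if __name__=="__main__": go(*map(float,sys.argv[1:]))
E
python3 go.py .4515 .070 .16 -9.5
python3 - <<'E'
from h import *
c=np.load("top0.npz");W=cloud(c)
for n,(x,y),r in(("mug",(.62,-.19),.09),("red",(.48,-.28),.05)):
    q=W[(np.hypot(W[...,0]-x,W[...,1]-y)<r)&(W[...,2]>.025)&(W[...,2]<.12)]
    print(n,len(q),q.min(0),q.max(0))
E
```

```text
t 0.1 pos [0.1909 0.647  0.2447] rpy [ 1.7991e+02 -1.0000e-02 -1.6440e+01] F [-0.66 -0.01  0.22] w 0.08743234202220647
turn first [ 0.001  -0.0001 -0.0771] then shift [0.3523 0.5261 0.0847] rows>= 15.318728554863041
mug 414 [ 0.57744036 -0.23400139  0.02541228] [ 0.65667325 -0.12234116  0.09941662]
red 245 [ 0.44824962 -0.30062571  0.02547227] [ 0.49264282 -0.25491662  0.07694311]
```

apply_moves(targets=[[0, 0, 0, 0, 0, 0, -0.0385], [0, 0, 0, 0, 0, 0, -0.0385], [0, 0.0207, 0.031, 0, 0, 0, 0], [0, 0.0207, 0.031, 0, 0, 0, 0], [0, 0.0207, 0.031, 0, 0, 0, 0], [0, 0.0207, 0.031, 0, 0, 0, 0], [0, 0.0207, 0.031, 0, 0, 0, 0], [0, 0.0207, 0.031, 0, 0, 0, 0], [0, 0.0207, 0.031, 0, 0, 0, 0], [0, 0.0207, 0.031, 0, 0, 0, 0], [0, 0.0207, 0.031, 0, 0, 0, 0], [0, 0.0207, 0.031, 0, 0, 0, 0], [0, 0.0207, 0.031, 0, 0, 0, 0], [0, 0.0207, 0.031, 0, 0, 0, 0], [0, 0.0207, 0.031, 0, 0, 0, 0], [0, 0.0207, 0.031, 0, 0, 0, 0], [0, 0.0207, 0.031, 0, 0, 0, 0], [0, 0.0207, 0.031, 0, 0, 0, 0], [0, 0.0207, 0.031, 0, 0, 0, 0], [0, 0, 0, 0, 0, 0, 0]])

```text
time_s: 1.77
tcp_pos: [0.452, 0.0648, 0.2452]
eef_rot: [179.9, 0.0, -9.8]
contact_force: [-0.2, 0.3, 0.4]
gripper_width: 0.0003
gripper_force: 0.0
```

```bash
python3 go.py .4515 .070 .145 -9.5
```

```text
t 1.7667 pos [0.452  0.0648 0.2452] rpy [ 1.7992e+02  4.0000e-02 -9.7700e+00] F [-0.18  0.33  0.44] w 0.0002819366483519215
turn first [ 0.0009  0.0004 -0.0031] then shift [-0.0014 -0.0051  0.1002] rows>= 2.4059677290288026
```

apply_moves(targets=[[0, -0.001, -0.005, 0.02, 0, 0, 0], [0, 0, 0, 0.02, 0, 0, 0], [0, 0, 0, 0.03, 0, 0, 0], [0, 0, 0, 0.02, 0, 0, 0], [0, 0, 0, 0.01, 0, 0, 0], [0, 0, 0, 0, 0, 0, 0], [0, 0, 0, 0, 0, 0, 0]])

```text
time_s: 2.35
tcp_pos: [0.4507, 0.0745, 0.1453]
eef_rot: [179.9, 0.1, -9.5]
contact_force: [-0.3, -0.1, 0.6]
gripper_width: 0.0004
gripper_force: 0.0
```

Run:
```python
from plant import *
import cv2,numpy as np
a=capture("side")["frame"][100:300,180:440,::-1];b=capture("top")["frame"][130:280,200:400,::-1]
cv2.imwrite("pics/c1.png",np.hstack([cv2.resize(a,(400,308)),cv2.resize(b,(400,308))]))
print(get_state()["contact_force"],get_state()["tcp_pos"])
```

```text
[-0.8189811   0.9675423   0.37794874] [0.45142962 0.07495482 0.14642693]
```

View pics/c1.png

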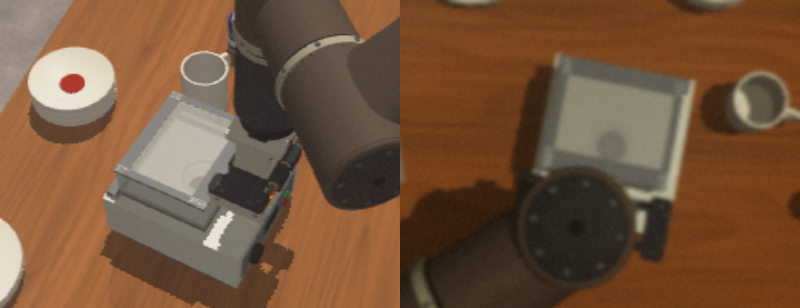

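The gripper stands over the pad, clear of the hood and the hook. I'll centre it sideways and go down in small steps.

apply_moves(targets=[[0, 0, 0.005, 0.006, 0, 0, 0], [0, 0, 0, 0.005, 0, 0, 0], [0, 0, 0, 0.001, 0, 0, 0], [0, 0, 0, 0.001, 0, 0, 0], [0, 0, 0, 0, 0, 0, 0]])

```text
time_s: 2.87
tcp_pos: [0.45, 0.0696, 0.1325]
eef_rot: [180.0, 0.0, -9.5]
contact_force: [-0.3, -0.4, -0.6]
gripper_width: 0.0004
gripper_force: 0.0
```

apply_moves(targets=[[0, 0, 0, 0.001, 0, 0, 0], [0, 0, 0, 0.001, 0, 0, 0], [0, 0, 0, 0.001, 0, 0, 0], [0, 0, 0, 0.001, 0, 0, 0], [0, 0, 0, 0, 0, 0, 0]])

```text
time_s: 3.28
tcp_pos: [0.4501, 0.0698, 0.1286]
eef_rot: [-180.0, -0.0, -9.5]
contact_force: [-0.6, -0.4, 0.7]
gripper_width: 0.0004
gripper_force: 0.8
```

apply_moves(targets=[[0, 0, 0, 0.001, 0, 0, 0], [0, 0, 0, 0.001, 0, 0, 0], [0, 0, 0, 0, 0, 0, 0]])

```text
time_s: 3.53
tcp_pos: [0.4501, 0.0698, 0.1266]
eef_rot: [-180.0, -0.0, -9.5]
contact_force: [-1.8, 0.4, 3.1]
gripper_width: 0.0003
gripper_force: 1.6
```

apply_moves(targets=[[0, 0, 0, 0.0005, 0, 0, 0], [0, 0, 0, 0.0005, 0, 0, 0], [0, 0, 0, 0, 0, 0, 0]])

```text
time_s: 3.78
tcp_pos: [0.4501, 0.0697, 0.1256]
eef_rot: [-180.0, -0.0, -9.5]
contact_force: [-1.9, 0.3, 3.9]
gripper_width: 0.0001
gripper_force: 2.0
```

apply_moves(targets=[[0, 0, 0, 0.0005, 0, 0, 0], [0, 0, 0, 0.0005, 0, 0, 0], [0, 0, 0, 0, 0, 0, 0], [0, 0, 0, 0, 0, 0, 0]])

```text
time_s: 4.12
tcp_pos: [0.4501, 0.0697, 0.1246]
eef_rot: [-180.0, -0.0, -9.5]
contact_force: [-1.2, 0.2, 4.2]
gripper_width: 0.0006
gripper_force: 2.0
```

```bash
cat > hood.py <<'E'
from h import *
from plant import *
c=capture("top");W=cloud(c);c0=W[(np.hypot(W[...,0]-.60,W[...,1]-.045)<.04)]
print("z pct over hood",np.nanpercentile(c0[:,2],[5,25,50,75,95]),get_state()["contact_force"],get_state()["tcp_pos"])
E
python3 hood.py
```

```text
z pct over hood [0.17063919 0.18228762 0.1926425  0.20326469 0.21442305] [-0.80179975 -0.12993493  3.9605971 ] [0.45012296 0.06974707 0.12461268]
```

Hood is released and rising. I'll wait for it, then let go of the pad.

apply_moves(targets=[[0, 0, 0, 0, 0, 0, 0], [0, 0, 0, 0, 0, 0, 0], [0, 0, 0, 0, 0, 0, 0], [0, 0, 0, 0, 0, 0, 0], [0, 0, 0, 0, 0, 0, 0], [0, 0, 0, 0, 0, 0, 0], [0, 0, 0, 0, 0, 0, 0], [0, 0, 0, 0, 0, 0, 0], [0, 0, 0, -0.005, 0, 0, 0], [0, 0, 0, -0.02, 0, 0, 0], [0, 0, 0, -0.03, 0, 0, 0], [0, 0, 0, -0.03, 0, 0, 0], [0, 0, 0, -0.03, 0, 0, 0], [0, 0, 0, 0, 0, 0, 0], [0, 0, 0, 0, 0, 0, 0], [0, 0, 0, 0, 0, 0, 0]])

```text
time_s: 5.5
tcp_pos: [0.4494, 0.0695, 0.2391]
eef_rot: [180.0, 0.0, -9.5]
contact_force: [-0.2, 0.1, -0.2]
gripper_width: 0.0004
gripper_force: 0.0
```

```bash
python3 hood.py; python3 go.py .599 -.319 .22 -9.5
```

```text
z pct over hood [0.09009024 0.09373346 0.09560178 0.23952961 0.24487816] [-0.48725087 -0.48283688  0.15533932] [0.44924079 0.06937263 0.23860822]
t 5.55 pos [0.4492 0.0694 0.2386] rpy [ 1.7995e+02  9.0000e-02 -9.5200e+00] F [-0.49 -0.48  0.16] w 0.0001011411018412466
turn first [ 0.0005  0.001  -0.0002] then shift [0.2118 0.3583 0.0186] rows>= 9.991899226506462
```

apply_moves(targets=[[0.72, 0, 0.033, 0, 0, 0, 0], [0.72, 0, 0.033, 0, 0, 0, 0], [0.72, 0, 0.033, 0, 0, 0, 0], [0.72, 0, 0.033, 0, 0, 0, 0], [0.72, 0, 0.033, 0, 0, 0, 0], [0.72, 0, 0.033, 0, 0, 0, 0], [0.72, 0.0265, 0.02, 0, 0, 0, 0], [0.72, 0.0265, 0.02, 0, 0, 0, 0], [0.72, 0.0265, 0.02, 0, 0, 0, 0], [0.72, 0.0265, 0.02, 0, 0, 0, 0], [0.72, 0.0265, 0.02, 0, 0, 0, 0], [0.72, 0.0265, 0.02, 0, 0, 0, 0], [0.72, 0.0265, 0.02, 0, 0, 0, 0], [0.72, 0.0265, 0.02, 0, 0, 0, 0], [0.72, 0, 0, 0, 0, 0, 0], [0.72, 0, 0, 0, 0, 0, 0], [0.72, 0, 0, 0, 0, 0, 0]])

```text
time_s: 6.97
tcp_pos: [0.5992, -0.3182, 0.2374]
eef_rot: [-180.0, 0.2, -9.5]
contact_force: [0.3, 0.8, 0.7]
gripper_width: 0.0631
gripper_force: 0.0
```

```bash
python3 go.py .599 -.319 .062 -9.5
python3 - <<'E'
from h import *
from plant import *
c=capture("top");np.savez("top1.npz",**c);s=capture("side");np.savez("side1.npz",**s)
for n,c in(("t",c),("s",s)):
    W=cloud(c)
    # cup: points below deck inside mixer
    m=(np.hypot(W[...,0]-.549,W[...,1]-.0545)<.045)
    q=m&(W[...,2]<.082);P=W[q];print(n,q.sum(),P.min(0),P.max(0),np.median(P,0),cv2.minAreaRect(P[:,:2].astype(np.float32)) if q.sum()>4 else 0)
    print("deck z",np.nanmedian(W[m&(W[...,2]>.085)&(W[...,2]<.11)][:,2]))
b=cv2.resize(c["frame"][130:330,200:460,::-1],(780,600));cv2.imwrite("pics/c2.png",b)
E
```

```text
t 6.9667 pos [ 0.5992 -0.3182  0.2374] rpy [-179.97    0.21   -9.54] F [0.27 0.81 0.73] w 0.06308073047144618
turn first [-0.0003  0.0023 -0.0004] then shift [-1.000e-04  8.000e-04  1.754e-01] rows>= 4.206729133727097
t 200 [0.52604983 0.03251622 0.06219762] [0.57095244 0.07700513 0.07927992] [0.54958304 0.05376243 0.06758619] ((0.548477828502655, 0.05483683943748474), (0.044867388904094696, 0.04433118924498558), 1.3265037536621094)
deck z 0.09489406952059665
s 203 [0.52980814 0.02859254 0.06244265] [0.57155262 0.06364943 0.08192108] [0.5514794  0.04346431 0.06885912] ((0.5507614016532898, 0.045731209218502045), (0.03596670180559158, 0.03880443423986435), 77.43722534179688)
deck z 0.09522442260582986
```

View pics/c2.png

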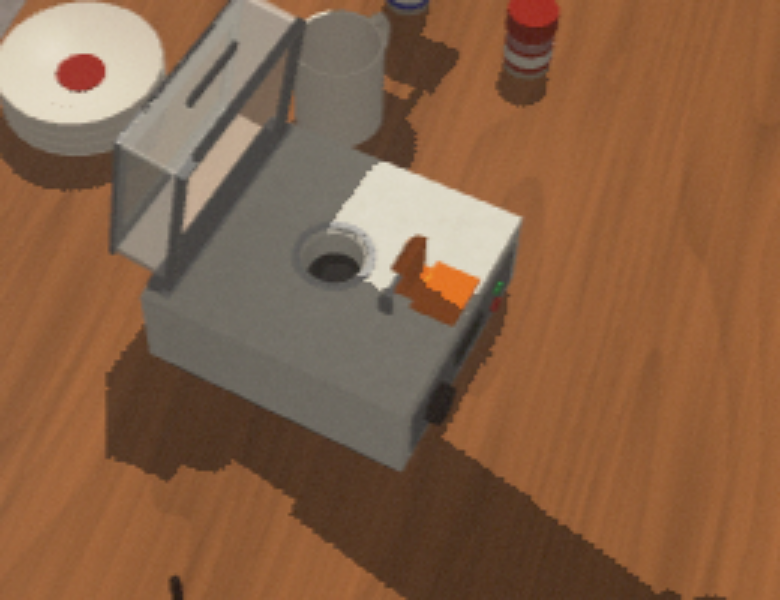

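The hood stands fully open and the cup is visible at crop (334,256). The pad is free and the jars are untouched. Next I'll descend on the blue jar.

apply_moves(targets=[[0.72, 0, 0.001, 0.03, 0, 0, 0], [0.72, 0, 0, 0.04, 0, 0, 0], [0.72, 0, 0, 0.04, 0, 0, 0], [0.72, 0, 0, 0.03, 0, 0, 0], [0.72, 0, 0, 0.02, 0, 0, 0], [0.72, 0, 0, 0.015, 0, 0, 0], [0.72, 0, 0, 0, 0, 0, 0], [0.72, 0, 0, 0, 0, 0, 0]])

```text
time_s: 7.73
tcp_pos: [0.5995, -0.3187, 0.0648]
eef_rot: [180.0, 0.0, -9.4]
contact_force: [-0.1, -0.8, -0.4]
gripper_width: 0.0629
gripper_force: 0.0
```

apply_moves(newtons=15, targets=[[0, 0, 0, 0, 0, 0, 0], [0, 0, 0, 0, 0, 0, 0], [0, 0, 0, 0, 0, 0, 0], [0, 0, 0, 0, 0, 0, 0], [0, 0, 0, 0, 0, 0, 0], [0, 0, 0, 0, 0, 0, 0]])

```text
time_s: 8.23
tcp_pos: [0.6009, -0.3198, 0.0663]
eef_rot: [180.0, -0.2, -9.5]
contact_force: [-0.6, -0.2, 6.4]
gripper_width: 0.0465
gripper_force: 15.0
```

```bash
python3 go.py .5485 .0545 .22 -9.5
python3 - <<'E'
from h import *
c=np.load("side1.npz");print("cup mouth side",ray(c,(311.3,215.3),.095))
c=np.load("top1.npz");W=cloud(c)
g=c["frame"][170:225,280:330];cv2.imwrite("pics/c3.png",cv2.resize(g[:,:,::-1],(600,660//1),interpolation=cv2.INTER_CUBIC)[:600])
E
```

```text
t 8.2333 pos [ 0.6009 -0.3198  0.0663] rpy [ 1.7996e+02 -1.6000e-01 -9.4800e+00] F [-0.6  -0.19  6.36] w 0.046549422109480834
turn first [ 0.0004 -0.0018  0.0002] then shift [-0.1135 -0.3605 -0.1537] rows>= 9.784636300447465
cup mouth side [0.54612915 0.05644149 0.095     ]
```

View pics/c3.png

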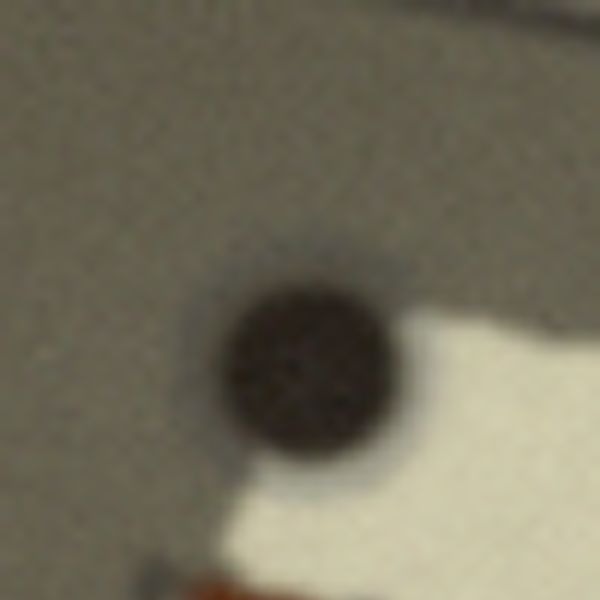

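apply_moves(targets=[[0, 0, 0, -0.01, 0, 0, 0], [0, 0, 0, -0.02, 0, 0, 0], [0, 0, 0, -0.03, 0, 0, 0], [0, 0, 0, -0.04, 0, 0, 0], [0, 0, 0, -0.04, 0, 0, 0], [0, 0, 0, -0.02, 0, 0, 0], [0, -0.025, 0, 0, 0, 0, 0], [0, -0.035, 0, 0, 0, 0, 0], [0, -0.035, -0.01, 0, 0, 0, 0], [0, -0.018, -0.03, 0, 0, 0, 0], [0, 0, -0.035, 0, 0, 0, 0], [0, 0, -0.035, 0, 0, 0, 0], [0, 0, 0, 0, 0, 0, 0]])

```text
time_s: 9.32
tcp_pos: [0.5066, -0.1881, 0.2256]
eef_rot: [-179.9, -0.1, -9.4]
contact_force: [-0.1, -0.5, -2.1]
gripper_width: 0.047
gripper_force: 15.0
```

```bash
python3 go.py .5485 .0545 .22 -9.5
python3 - <<'E'
from h import *
from plant import *
c=np.load("top1.npz")
print("cup top",ray(c,(305.37,200.5),.067),ray(c,(305.37,200.5),.095))
p=get_state()["tcp_pos"]
s=capture("side");W=cloud(s)
m=mask(s,*B)&(np.linalg.norm(W-p,axis=-1)<.08);P=W[m];print(m.sum(),P.min(0)-p,P.max(0)-p)
cv2.imwrite("pics/c4.png",s["frame"][:,:,::-1])
E
```

```text
t 9.3167 pos [ 0.5066 -0.1881  0.2256] rpy [-1.7991e+02 -9.0000e-02 -9.3700e+00] F [-0.14 -0.46 -2.07] w 0.04704844711687567
turn first [-0.001  -0.001   0.0015] then shift [ 0.0013 -0.2462  0.0056] rows>= 5.906248209223451
cup top [0.54851447 0.05229322 0.067     ] [0.54668705 0.05199539 0.095     ]
9 [-0.02056367  0.01063165 -0.05669828] [0.00568414 0.02392117 0.00532916]
```

View pics/c4.png

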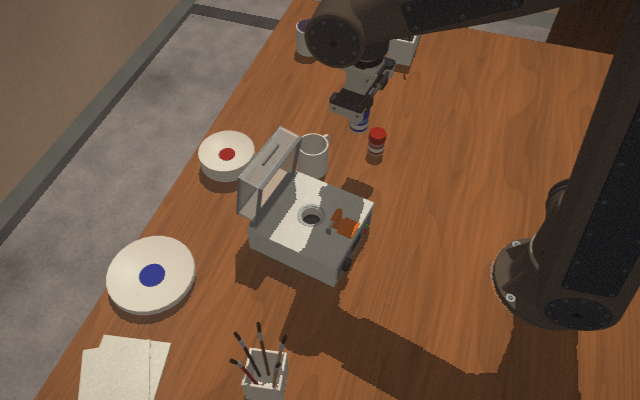

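Jar held at about (358,120), below the gripper, hood still open, and the cup is in view at (311,214). I'll carry it over the cup.

apply_moves(targets=[[0, 0.002, -0.035, 0, 0, 0, 0], [0, 0, -0.035, 0, 0, 0, 0], [0, 0, -0.035, 0, 0, 0, 0], [0, 0, -0.035, 0, 0, 0, 0], [0, 0, -0.03, 0, 0, 0, 0], [0, 0, -0.02, 0, 0, 0, 0], [0, 0, -0.01, 0, 0, 0, 0], [0, 0, 0, 0.02, 0, 0, 0], [0, 0, 0, 0.02, 0, 0, 0], [0, 0, 0, 0.01, 0, 0, 0], [0, 0, 0, 0, 0, 0, 0], [0, 0, 0, 0, 0, 0, 0]])

```text
time_s: 10.37
tcp_pos: [0.5415, 0.0039, 0.1746]
eef_rot: [179.9, 0.1, -9.5]
contact_force: [0.3, -0.2, -0.6]
gripper_width: 0.047
gripper_force: 15.0
```

```bash
python3 go.py .549 .0542 .165 -9.5
```

```text
t 10.3667 pos [0.5415 0.0039 0.1746] rpy [ 1.7994e+02  6.0000e-02 -9.5400e+00] F [ 0.33 -0.21 -0.56] w 0.04703740518520807
turn first [ 0.0006  0.0006 -0.0004] then shift [-0.0009 -0.0508  0.0096] rows>= 1.2402540331853447
```

apply_moves(targets=[[0, -0.001, -0.02, 0, 0, 0, 0], [0, 0, -0.02, 0, 0, 0, 0], [0, 0, -0.011, 0, 0, 0, 0], [0, 0, 0, 0, 0, 0, 0], [0, 0, 0, 0, 0, 0, 0], [0, 0, 0, 0, 0, 0, 0]])

```text
time_s: 10.87
tcp_pos: [0.549, 0.0548, 0.1751]
eef_rot: [-180.0, -0.0, -9.5]
contact_force: [-0.5, 0.4, -2.0]
gripper_width: 0.0468
gripper_force: 15.0
```

```bash
python3 go.py .549 .0542 .165 -9.5
python3 - <<'E'
from h import *
from plant import *
s=capture("side");cv2.imwrite("pics/c5.png",cv2.resize(s["frame"][130:290,230:400,::-1],(637,600),interpolation=cv2.INTER_CUBIC))
E
```

```text
t 10.8667 pos [0.549  0.0548 0.1751] rpy [-1.7999e+02 -2.0000e-02 -9.5000e+00] F [-0.55  0.39 -1.97] w 0.0468054646104195
turn first [-0.0001 -0.0002 -0.    ] then shift [0.0001 0.0006 0.0101] rows>= 0.24153315839019904
```

View pics/c5.png

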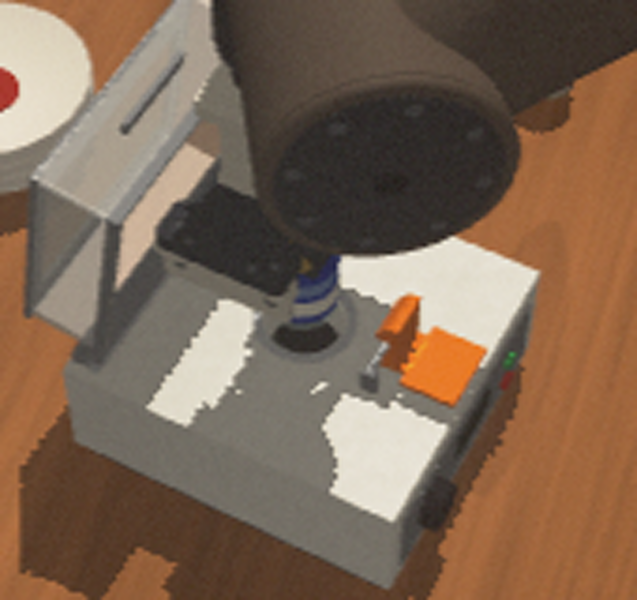

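Jar bottom at crop (315,320) sits just above the cup at (308,325). I'll descend with force checks.

apply_moves(newtons=10, targets=[[0, 0, 0, 0.005, 0, 0, 0], [0, 0, 0, 0.004, 0, 0, 0], [0, 0, 0, 0.003, 0, 0, 0], [0, 0, 0, 0.002, 0, 0, 0], [0, 0, 0, 0.002, 0, 0, 0], [0, 0, 0, 0, 0, 0, 0]])

```text
time_s: 11.42
tcp_pos: [0.5487, 0.055, 0.158]
eef_rot: [180.0, 0.0, -9.5]
contact_force: [-0.2, -0.0, -1.1]
gripper_width: 0.047
gripper_force: 10.0
```

apply_moves(targets=[[0, 0, 0, 0.002, 0, 0, 0], [0, 0, 0, 0.002, 0, 0, 0], [0, 0, 0, 0.002, 0, 0, 0], [0, 0, 0, 0, 0, 0, 0]])

```text
time_s: 11.75
tcp_pos: [0.5488, 0.0552, 0.1521]
eef_rot: [180.0, 0.0, -9.5]
contact_force: [1.1, 1.1, -2.2]
gripper_width: 0.0469
gripper_force: 10.0
```

apply_moves(targets=[[0, 0, 0, 0.003, 0, 0, 0], [0, 0, 0, 0.003, 0, 0, 0], [0, 0, 0, 0.003, 0, 0, 0], [0, 0, 0, 0.003, 0, 0, 0], [0, 0, 0, 0.003, 0, 0, 0], [0, 0, 0, 0, 0, 0, 0]])

```text
time_s: 12.25
tcp_pos: [0.5486, 0.0551, 0.1367]
eef_rot: [180.0, 0.1, -9.5]
contact_force: [-0.1, -0.1, -1.5]
gripper_width: 0.0469
gripper_force: 10.0
```

apply_moves(targets=[[0, 0, 0, 0.001, 0, 0, 0], [0, 0, 0, 0.001, 0, 0, 0], [0, 0, 0, 0.001, 0, 0, 0], [0, 0, 0, 0, 0, 0, 0]])

```text
time_s: 12.58
tcp_pos: [0.549, 0.0552, 0.1345]
eef_rot: [-180.0, -0.0, -9.5]
contact_force: [-1.0, 1.2, -2.8]
gripper_width: 0.047
gripper_force: 10.0
```

apply_moves(targets=[[0, 0, 0, 0.001, 0, 0, 0], [0, 0, 0, 0.001, 0, 0, 0], [0, 0, 0, 0, 0, 0, 0]])

```text
time_s: 12.83
tcp_pos: [0.5492, 0.0551, 0.1331]
eef_rot: [180.0, -0.0, -9.5]
contact_force: [-1.4, 0.0, 2.6]
gripper_width: 0.0472
gripper_force: 10.0
```

apply_moves(targets=[[0, 0, 0, 0.001, 0, 0, 0], [0, 0, 0, 0.001, 0, 0, 0], [0, 0, 0, 0, 0, 0, 0]])

```text
time_s: 13.08
tcp_pos: [0.5495, 0.0546, 0.1323]
eef_rot: [180.0, -0.1, -9.5]
contact_force: [-4.3, -2.3, 12.1]
gripper_width: 0.0468
gripper_force: 10.0
```

Seated on the floor at the expected height. I'll release and lift.

apply_moves(targets=[[0, 0, 0, -0.002, 0, 0, 0], [0.7, 0, 0, 0, 0, 0, 0], [0.7, 0, 0, 0, 0, 0, 0], [0.7, 0, 0, 0, 0, 0, 0], [0.7, 0, 0, 0, 0, 0, 0], [0.7, 0, 0, -0.01, 0, 0, 0], [0.7, 0, 0, -0.02, 0, 0, 0], [0.7, 0, 0, -0.02, 0, 0, 0], [0.7, -0.02, 0, -0.02, 0, 0, 0], [0.7, -0.03, 0, -0.02, 0, 0, 0], [0.7, -0.03, 0, -0.02, 0, 0, 0], [0.7, 0, 0.03, 0, 0, 0, 0], [0.7, 0, 0.04, 0, 0, 0, 0], [0.7, 0, 0.04, 0, 0, 0, 0], [0.7, 0, 0.04, 0, 0, 0, 0], [0.7, 0, 0.04, 0, 0, 0, 0], [0.7, 0, 0, 0, 0, 0, 0], [0.7, 0, 0, 0, 0, 0, 0]])

```text
time_s: 14.58
tcp_pos: [0.4382, -0.121, 0.2433]
eef_rot: [-180.0, -0.0, -9.7]
contact_force: [-0.0, 0.9, -0.3]
gripper_width: 0.0612
gripper_force: 0.0
```

Run:
```python
from h import *
from plant import *
t=capture("top");s=capture("side")
for n,c in(("top",t),("side",s)):
    W=cloud(c);m=mask(c,*B)&(np.hypot(W[...,0]-.549,W[...,1]-.054)<.06);v,u=np.nonzero(m);P=W[m];h=P[P[:,2]>np.median(P[:,2])-.006]
    print(n,len(u),"z",np.median(P[:,2]),"mid",(h.min(0)+h.max(0))/2,np.ptp(h,0),"ray",ray(c,(u.mean(),v.mean()),.139))
    i=cv2.fitEllipse(cv2.findContours(m.astype(np.uint8),0,1)[0][0]);print(i)
    R=(np.hypot(W[...,0]-.63,W[...,1]-.04)<.12)&(W[...,2]>.2);print("hood top",np.percentile(W[R][:,2],98) if R.any() else None)
a=cv2.resize(s["frame"][130:290,230:400,::-1],(425,400));b=cv2.resize(t["frame"][140:260,250:360,::-1],(366,400))
cv2.imwrite("pics/c6.png",np.hstack([a,b]));print(get_state()["tcp_pos"])
```

```text
top 168 z 0.13877943464267617 mid [0.54806442 0.05270679 0.139352  ] [0.03932098 0.03888138 0.0094366 ] ray [0.54819143 0.05290707 0.139     ]
((304.8968200683594, 198.93650817871094), (13.572749137878418, 14.15969181060791), 166.8416290283203)
hood top 0.2545191970166622
side 240 z 0.13911690087482803 mid [0.54722412 0.05598289 0.1389894 ] [0.04242986 0.04720139 0.0095758 ] ray [0.54728902 0.05620473 0.139     ]
((310.7408752441406, 203.55892944335938), (14.95754623413086, 18.56597900390625), 89.3686752319336)
hood top 0.2544874682872308
[ 0.43884832 -0.11902238  0.24305335]
```

View pics/c6.png

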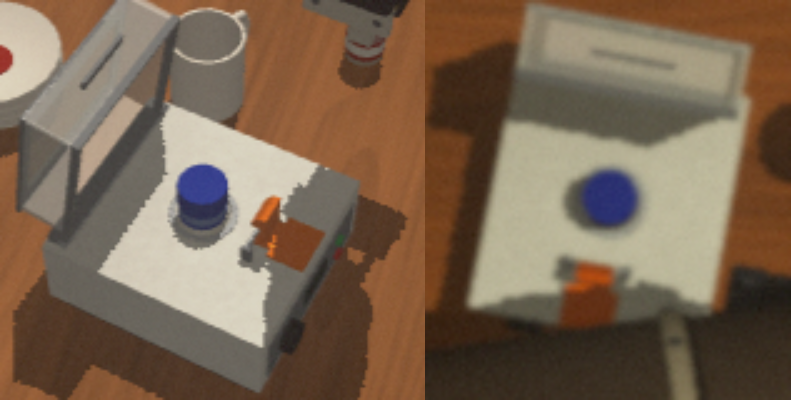

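Jar stands upright in the cup with its lid top at z≈0.139, as expected, and the hood is open. To close the hood I'll go behind it and sweep its top forward and down with the closed fingertips.

apply_moves(targets=[[0, 0, 0, -0.035, 0, 0, -0.002], [0, 0, 0, -0.04, 0, 0, 0], [0, 0, 0, -0.02, 0, 0, 0], [0, 0, 0, 0, 0, 0, 0], [0, 0, 0, 0, 0, 0, 0]])

```text
time_s: 15.1
tcp_pos: [0.4397, -0.1176, 0.3389]
eef_rot: [-179.9, -0.2, -9.2]
contact_force: [0.4, 1.2, -1.1]
gripper_width: 0.0334
gripper_force: 0.0
```

```bash
python3 go.py .696 .030 .335 -9.5
```

```text
t 15.1 pos [ 0.4397 -0.1176  0.3389] rpy [-1.7994e+02 -1.6000e-01 -9.1900e+00] F [ 0.37  1.18 -1.12] w 0.033411304204621226
turn first [-0.0007 -0.0018  0.0035] then shift [ 0.2285 -0.1878  0.0039] rows>= 7.093651356574997
```

apply_moves(targets=[[0, 0.0325, 0, 0, 0, 0, 0.0035], [0, 0.0325, 0, 0, 0, 0, 0], [0, 0.0325, 0, 0, 0, 0, 0], [0, 0.0325, 0, 0, 0, 0, 0], [0, 0.0325, -0.012, 0, 0, 0, 0], [0, 0.0325, -0.012, 0, 0, 0, 0], [0, 0.0325, -0.012, 0, 0, 0, 0], [0, 0, -0.035, 0, 0, 0, 0], [0, 0, -0.035, 0, 0, 0, 0], [0, 0, -0.035, 0, 0, 0, 0], [0, 0, -0.03, 0, 0, 0, 0], [0, 0, -0.017, 0, 0, 0, 0], [0, 0, 0, 0, 0, 0, 0], [0, 0, 0, 0, 0, 0, 0], [0, 0, 0, 0, 0, 0, 0]])

```text
time_s: 16.35
tcp_pos: [0.6942, 0.0287, 0.3368]
eef_rot: [180.0, 0.1, -9.6]
contact_force: [0.5, -0.4, -0.4]
gripper_width: 0.0004
gripper_force: 0.0
```

```bash
python3 go.py .696 .030 .251 -9.5
python3 - <<'E'
from h import *
from plant import *
s=capture("side");t=capture("top")
a=cv2.resize(s["frame"][80:300,200:420,::-1],(400,400));b=cv2.resize(t["frame"][120:260,240:380,::-1],(400,400))
cv2.imwrite("pics/c7.png",np.hstack([a,b]))
E
```

```text
t 16.35 pos [0.6942 0.0287 0.3368] rpy [ 1.7996e+02  7.0000e-02 -9.5900e+00] F [ 0.49 -0.42 -0.38] w 0.0003539991105856943
turn first [ 0.0004  0.0008 -0.0009] then shift [ 0.0016 -0.0016  0.0858] rows>= 2.0580292985832975
```

View pics/c7.png

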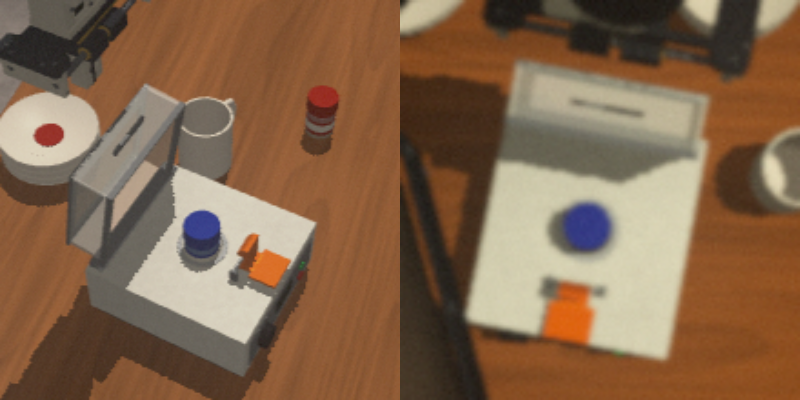

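Gripper stands behind the open hood, centred on it. I'll check the hood's rear corner against the plan and compute the arc.

Run:
```python
from h import *
from plant import *
a=np.radians(-9.5);ex=np.array([np.cos(a),np.sin(a)]);C=np.array([.548,.0545])
for n in("top1","side1"):
    W=cloud(np.load(n+".npz"));q=W[(W[...,2]>.225)&(W[...,2]<.27)&(np.hypot(W[...,0]-.65,W[...,1]-.04)<.12)]
    mx=(q[:,:2]-C)@ex;my=(q[:,:2]-C)@[-ex[1],ex[0]];print(n,len(q),np.percentile(mx,[1,50,99]),np.percentile(my,[1,99]),np.percentile(q[:,2],[2,98]))
p=get_state()["tcp_pos"];print("tcp mixer",(p[:2]-C)@ex,(p[:2]-C)@[-ex[1],ex[0]],p[2])
th=np.concatenate([np.linspace(1.42,.2,35),[.15,.1]])
r=np.interp(th,[.3,1.42],[137,132])
f=r*np.cos(th)-55*np.sin(th);u=r*np.sin(th)+55*np.cos(th)
X=95-f+9.5;Z=99+u+19
XX=np.round(X*2)/2;ZZ=np.round(Z*2)/2
print("start X,Z",XX[0],ZZ[0]);print([[float(i)/1000,float(j)/1000] for i,j in zip(np.diff(XX),-np.diff(ZZ))]);print("end",XX[-1],ZZ[-1],"shut Z",Z.round(1)[-3:],99+55+19)
```

```text
top1 1569 [0.06916166 0.09642366 0.12468208] [-0.08414868  0.08267929] [0.24021214 0.25430668]
side1 1890 [0.06780143 0.0954646  0.1246738 ] [-0.08226449  0.08712586] [0.22944615 0.25450307]
tcp mixer 0.14869524323085817 -0.002315780656344595 0.33737148177529885
start X,Z 139.0 257.0
[[-0.005, -0.001], [-0.005, -0.001], [-0.005, -0.001], [-0.0055, -0.001], [-0.005, -0.0005], [-0.005, -0.0005], [-0.0055, -0.0], [-0.005, -0.0], [-0.0055, -0.0], [-0.005, 0.0005], [-0.0055, 0.0005], [-0.005, 0.001], [-0.0055, 0.001], [-0.005, 0.001], [-0.005, 0.0015], [-0.005, 0.0015], [-0.005, 0.0015], [-0.005, 0.002], [-0.005, 0.002], [-0.0045, 0.002], [-0.005, 0.0025], [-0.0045, 0.0025], [-0.0045, 0.003], [-0.0045, 0.003], [-0.0045, 0.003], [-0.004, 0.003], [-0.004, 0.0035], [-0.004, 0.0035], [-0.004, 0.004], [-0.004, 0.0035], [-0.0035, 0.004], [-0.003, 0.004], [-0.0035, 0.0045], [-0.003, 0.0045], [-0.0035, 0.006], [-0.004, 0.0065]]
end -26.5 186.5 shut Z [199.1 192.9 186.4] 173
```

apply_moves(targets=[[0, 0, -0.002, 0.02, 0, 0, 0], [0, 0, 0, 0.025, 0, 0, 0], [0, 0, 0, 0.02, 0, 0, 0], [0, 0, 0, 0.015, 0, 0, 0], [0, 0, 0, 0, 0, 0, 0], [0, -0.003, 0, 0, 0, 0, 0], [0, -0.003, 0, 0, 0, 0, 0], [0, -0.002, 0, 0, 0, 0, 0], [0, 0, 0, 0, 0, 0, 0]])

```text
time_s: 17.2
tcp_pos: [0.687, 0.0317, 0.2593]
eef_rot: [-179.9, -0.1, -9.6]
contact_force: [0.5, 0.7, 0.9]
gripper_width: 0.0003
gripper_force: 0.0
```

apply_moves(targets=[[0, -0.0025, 0, 0, 0, 0, 0], [0, -0.0025, 0, -0.0005, 0, 0, 0], [0, -0.003, 0, -0.0005, 0, 0, 0], [0, -0.003, 0, -0.0005, 0, 0, 0], [0, -0.003, 0, -0.0005, 0, 0, 0]])

```text
time_s: 17.62
tcp_pos: [0.6734, 0.0342, 0.2603]
eef_rot: [-180.0, -0.1, -9.6]
contact_force: [2.0, -1.0, 1.4]
gripper_width: 0.0004
gripper_force: 1.4
```

```bash
cat > st.py <<'E'
from h import *
from plant import *
a=np.radians(-9.5);ex=np.array([np.cos(a),np.sin(a)]);C=np.array([.548,.0545])
s=get_state();p=s["tcp_pos"];X=(p[:2]-C)@ex*1e3;Z=p[2]*1e3
f=95+9.5-X;u=Z-118;R=np.hypot(f,u);th=np.arctan2(u,f)-np.arcsin(55/R)
print("X,Z",X,Z,"my",(p[:2]-C)@[-ex[1],ex[0]],"theta if touching",th,"r",np.sqrt(R*R-55**2),"F",s["contact_force"],s["time_s"])
E
python3 st.py
```

```text
X,Z 127.06847892339864 260.3000789511909 my 0.0006384122248052231 theta if touching 1.336410251779374 r 133.16774650954733 F [ 2.04835826 -1.01320288  1.37860517] 17.6167
```

Contact is made with about 2 N. I'll follow the arc.

apply_moves(targets=[[0, -0.005, 0, -0.0005, 0, 0, 0], [0, -0.005, 0, -0.0005, 0, 0, 0], [0, -0.005, 0, -0.0005, 0, 0, 0], [0, -0.005, 0, 0, 0, 0, 0], [0, -0.0055, 0, 0, 0, 0, 0], [0, -0.005, 0, 0, 0, 0, 0], [0, -0.005, 0, 0, 0, 0, 0]])

```text
time_s: 18.2
tcp_pos: [0.6375, 0.0402, 0.261]
eef_rot: [-180.0, 0.0, -9.6]
contact_force: [2.3, -0.0, 1.7]
gripper_width: 0.0007
gripper_force: 1.4
```

```bash
python3 st.py
```

```text
X,Z 90.59702200148205 260.97500088842696 my 0.0006223566081127059 theta if touching 1.080952186821706 r 132.70321652572318 F [ 2.3136031  -0.02247498  1.73125461] 18.2
```

apply_moves(targets=[[0, -0.005, 0, 0.0005, 0, 0, 0], [0, -0.0055, 0, 0.0005, 0, 0, 0], [0, -0.005, 0, 0.001, 0, 0, 0], [0, -0.0055, 0, 0.001, 0, 0, 0], [0, -0.005, 0, 0.001, 0, 0, 0], [0, -0.005, 0, 0.0015, 0, 0, 0], [0, -0.005, 0, 0.0015, 0, 0, 0], [0, -0.005, 0, 0.0015, 0, 0, 0], [0, -0.005, 0, 0.002, 0, 0, 0], [0, -0.005, 0, 0.002, 0, 0, 0]])

```text
time_s: 19.03
tcp_pos: [0.5874, 0.0486, 0.2484]
eef_rot: [180.0, -0.0, -9.6]
contact_force: [2.7, -0.2, -0.6]
gripper_width: 0.0005
gripper_force: 1.0
```

```bash
python3 st.py
```

```text
X,Z 39.84443526484317 248.38314712441831 my 0.0006617473466989805 theta if touching 0.7228954814752189 r 134.74088876539955 F [ 2.67434457 -0.2050898  -0.58555666] 19.0333
```

apply_moves(targets=[[0, -0.0045, 0, 0.0025, 0, 0, 0], [0, -0.005, 0, 0.0025, 0, 0, 0], [0, -0.0045, 0, 0.0025, 0, 0, 0], [0, -0.0045, 0, 0.003, 0, 0, 0], [0, -0.0045, 0, 0.003, 0, 0, 0], [0, -0.0045, 0, 0.003, 0, 0, 0], [0, -0.004, 0, 0.003, 0, 0, 0], [0, -0.004, 0, 0.0035, 0, 0, 0], [0, -0.004, 0, 0.0035, 0, 0, 0], [0, -0.004, 0, 0.004, 0, 0, 0], [0, -0.004, 0, 0.0035, 0, 0, 0], [0, -0.0035, 0, 0.004, 0, 0, 0], [0, 0, 0, 0, 0, 0, 0]])

```text
time_s: 20.12
tcp_pos: [0.5365, 0.0571, 0.2097]
eef_rot: [180.0, 0.1, -9.6]
contact_force: [1.7, 0.7, 1.3]
gripper_width: 0.0007
gripper_force: 0.9
```

```bash
python3 st.py
```

```text
X,Z -11.806359914997095 209.65653476611615 my 0.0006981801395453647 theta if touching 0.28688350010645064 r 137.4885075997594 F [1.74400542 0.7459432  1.34335232] 20.1167
```

apply_moves(targets=[[0, -0.004, 0, 0.004, 0, 0, 0], [0, -0.004, 0, 0.004, 0, 0, 0], [0, -0.003, 0, 0.004, 0, 0, 0], [0, -0.003, 0, 0.004, 0, 0, 0], [0, -0.003, 0, 0.004, 0, 0, 0], [0, -0.002, 0, 0.002, 0, 0, 0], [0, 0, 0, 0, 0, 0, 0]])

```text
time_s: 20.7
tcp_pos: [0.5181, 0.0602, 0.1879]
eef_rot: [180.0, 0.1, -9.6]
contact_force: [1.3, -0.3, 2.1]
gripper_width: 0.0004
gripper_force: 1.1
```

apply_moves(targets=[[0, 0, 0, 0.001, 0, 0, 0], [0, 0, 0, 0.001, 0, 0, 0], [0, 0, 0, 0.001, 0, 0, 0], [0, 0, 0, 0, 0, 0, 0]])

```text
time_s: 21.03
tcp_pos: [0.5183, 0.0601, 0.1852]
eef_rot: [180.0, 0.1, -9.7]
contact_force: [-4.4, 1.0, 4.1]
gripper_width: 0.0003
gripper_force: 2.0
```

```bash
python3 st.py
```

```text
X,Z -30.23098405902961 185.22243219637735 my 0.0006309379569329941 theta if touching 0.08886544657150519 r 140.16523626031898 F [-4.37556878  0.97415498  4.0918991 ] 21.0333
```

apply_moves(targets=[[0, 0, 0, 0.001, 0, 0, 0], [0, 0, 0, 0.001, 0, 0, 0], [0, 0, 0, 0.001, 0, 0, 0], [0, 0, 0, 0, 0, 0, 0]])

```text
time_s: 21.37
tcp_pos: [0.5187, 0.0602, 0.1823]
eef_rot: [180.0, 0.0, -9.6]
contact_force: [-2.9, -0.1, 4.1]
gripper_width: 0.0007
gripper_force: 2.0
```

apply_moves(targets=[[0, 0, 0, 0.001, 0, 0, 0], [0, 0, 0, 0.001, 0, 0, 0], [0, 0, 0, 0, 0, 0, 0]])

```text
time_s: 21.62
tcp_pos: [0.5184, 0.0602, 0.181]
eef_rot: [180.0, 0.0, -9.6]
contact_force: [-7.6, 1.3, 10.1]
gripper_width: 0.0005
gripper_force: 5.1
```

apply_moves(targets=[[0, 0, 0, 0.001, 0, 0, 0], [0, 0, 0, 0.001, 0, 0, 0], [0, 0, 0, 0, 0, 0, 0]])

```text
time_s: 21.87
tcp_pos: [0.5179, 0.0603, 0.1796]
eef_rot: [180.0, 0.1, -9.6]
contact_force: [-11.7, 3.5, 18.4]
gripper_width: 0.0003
gripper_force: 8.6
```

Friction from the arc is pulling sideways, so I'll relieve it by following the hood forward.

apply_moves(targets=[[0, -0.001, 0, -0.0005, 0, 0, 0], [0, -0.001, 0, 0, 0, 0, 0], [0, 0, 0, 0, 0, 0, 0]])

```text
time_s: 22.12
tcp_pos: [0.5177, 0.0604, 0.18]
eef_rot: [-180.0, -0.1, -9.6]
contact_force: [-1.6, -2.1, 8.5]
gripper_width: 0.0007
gripper_force: 4.0
```

apply_moves(targets=[[0, -0.0005, 0, 0.0005, 0, 0, 0], [0, 0, 0, 0.0005, 0, 0, 0], [0, 0, 0, 0, 0, 0, 0]])

```text
time_s: 22.37
tcp_pos: [0.5176, 0.0604, 0.1797]
eef_rot: [-180.0, -0.2, -9.6]
contact_force: [-3.5, -2.4, 13.7]
gripper_width: 0.0007
gripper_force: 6.7
```

apply_moves(targets=[[0, -0.0005, 0, 0.0005, 0, 0, 0], [0, 0, 0, 0, 0, 0, 0]])

```text
time_s: 22.53
tcp_pos: [0.5175, 0.0605, 0.1796]
eef_rot: [-180.0, -0.2, -9.6]
contact_force: [-2.6, -2.7, 14.8]
gripper_width: 0.0006
gripper_force: 7.4
```

apply_moves(targets=[[0, -0.0005, 0, 0.0005, 0, 0, 0], [0, 0, 0, 0, 0, 0, 0]])

```text
time_s: 22.7
tcp_pos: [0.5169, 0.0608, 0.1782]
eef_rot: [-180.0, -0.2, -9.6]
contact_force: [-0.3, -1.9, 7.6]
gripper_width: 0.0003
gripper_force: 3.3
```

apply_moves(targets=[[0, 0, 0, 0.0005, 0, 0, 0], [0, 0, 0, 0, 0, 0, 0]])

```text
time_s: 22.87
tcp_pos: [0.5167, 0.0609, 0.1775]
eef_rot: [-180.0, -0.1, -9.6]
contact_force: [0.2, -1.0, 7.1]
gripper_width: 0.0007
gripper_force: 3.5
```

Over the hump. Continuing to the stop at TCP z ≈0.173.

apply_moves(targets=[[0, -0.0005, 0, 0.001, 0, 0, 0], [0, 0, 0, 0.001, 0, 0, 0], [0, 0, 0, 0, 0, 0, 0]])

```text
time_s: 23.12
tcp_pos: [0.5158, 0.061, 0.1751]
eef_rot: [-180.0, -0.1, -9.6]
contact_force: [-1.8, -0.0, 6.7]
gripper_width: 0.0006
gripper_force: 3.1
```

apply_moves(targets=[[0, -0.0005, 0, 0.0005, 0, 0, 0], [0, 0, 0, 0.0005, 0, 0, 0], [0, 0, 0, 0, 0, 0, 0]])

```text
time_s: 23.37
tcp_pos: [0.5152, 0.0611, 0.1738]
eef_rot: [-180.0, -0.1, -9.6]
contact_force: [1.0, -0.7, 3.0]
gripper_width: 0.0005
gripper_force: 1.3
```

apply_moves(targets=[[0, 0, 0, 0.0005, 0, 0, 0], [0, 0, 0, 0, 0, 0, 0]])

```text
time_s: 23.53
tcp_pos: [0.5149, 0.0611, 0.1732]
eef_rot: [-180.0, -0.0, -9.6]
contact_force: [0.5, 0.0, 4.7]
gripper_width: 0.0005
gripper_force: 1.8
```

apply_moves(targets=[[0, 0, 0, 0.0005, 0, 0, 0], [0, 0, 0, 0, 0, 0, 0]])

```text
time_s: 23.7
tcp_pos: [0.5149, 0.0612, 0.1729]
eef_rot: [-180.0, -0.0, -9.6]
contact_force: [-0.5, -0.5, 6.1]
gripper_width: 0.0006
gripper_force: 3.2
```

apply_moves(targets=[[0, 0, 0, 0.0005, 0, 0, 0], [0, 0, 0, 0, 0, 0, 0]])

```text
time_s: 23.87
tcp_pos: [0.5148, 0.0611, 0.1727]
eef_rot: [-180.0, -0.1, -9.6]
contact_force: [-1.9, -0.0, 8.4]
gripper_width: 0.0008
gripper_force: 4.6
```

apply_moves(targets=[[0, 0, 0, 0.0005, 0, 0, 0], [0, 0, 0, 0.0005, 0, 0, 0], [0, 0, 0, 0, 0, 0, 0]])

```text
time_s: 24.12
tcp_pos: [0.5147, 0.0612, 0.1723]
eef_rot: [-180.0, -0.1, -9.6]
contact_force: [-5.2, 0.9, 15.2]
gripper_width: 0.0008
gripper_force: 7.3
```

apply_moves(targets=[[0, 0, 0, -0.002, 0, 0, 0], [0, 0, 0, -0.004, 0, 0, 0], [0, 0, 0, -0.01, 0, 0, 0], [0, 0, 0, -0.02, 0, 0, 0], [0, 0, 0, -0.04, 0, 0, 0], [0, -0.02, 0.035, -0.02, 0, 0, 0], [0, -0.01, 0.04, 0, 0, 0, 0], [0, 0, 0.04, 0, 0, 0, 0], [0, 0, 0.04, 0, 0, 0, 0], [0, 0, 0.04, 0, 0, 0, 0], [0, 0, 0, 0, 0, 0, 0], [0, 0, 0, 0, 0, 0, 0], [0, 0, 0, 0, 0, 0, 0], [0, 0, 0, 0, 0, 0, 0]])

```text
time_s: 25.28
tcp_pos: [0.4543, -0.1232, 0.2656]
eef_rot: [-180.0, 0.0, -9.6]
contact_force: [-0.4, 0.8, 0.0]
gripper_width: -0.0001
gripper_force: 0.0
```

```bash
python3 hood.py
python3 - <<'E'
from h import *
from plant import *
s=capture("side");t=capture("top")
a=cv2.resize(s["frame"][80:300,200:420,::-1],(400,400));b=cv2.resize(t["frame"][120:260,240:380,::-1],(400,400))
cv2.imwrite("pics/c8.png",np.hstack([a,b]))
for n,c in(("t",t),("s",s)):
    W=cloud(c)
    for k,(x,y) in(("front",(.505,.061)),("back",(.625,.042)),("jar",(.548,.0545))):
        q=W[np.hypot(W[...,0]-x,W[...,1]-y)<.015];print(n,k,np.percentile(q[:,2],[10,50,90]).round(4))
    m=mask(c,*O);P=W[m&(np.hypot(W[...,0]-.455,W[...,1]-.068)<.02)];print("pad z",np.median(P[:,2]))
E
```

```text
z pct over hood [0.15105941 0.15298439 0.15424465 0.15557849 0.15746679] [-0.46139971 -0.05502502 -0.22724297] [ 0.45436584 -0.12295628  0.26561299]
t front [0.1301 0.1552 0.1584]
t back [0.1516 0.1538 0.1564]
t jar [0.1527 0.1548 0.1571]
pad z nan
s front [0.1308 0.1544 0.1574]
s back [0.1522 0.1544 0.1566]
s jar [0.1521 0.1548 0.1572]
pad z nan
  return _methods._mean(a, axis=axis, dtype=dtype,
  ret = ret.dtype.type(ret / rcount)
```

View pics/c8.png

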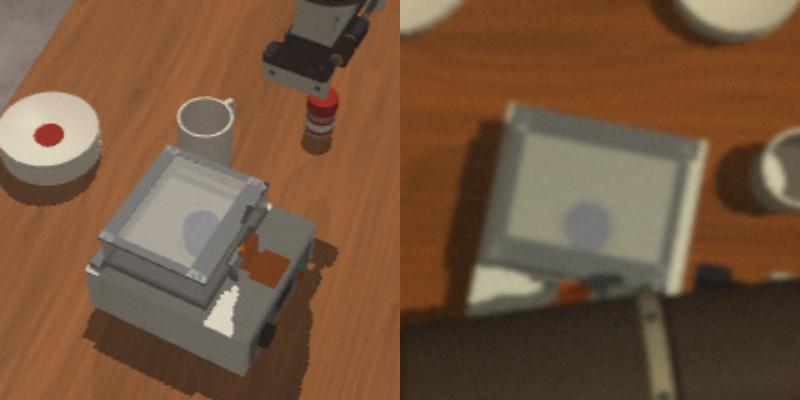

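The hood is shut and level (z≈0.154 front and back), with the jar upright under it at side crop (205,230). The latch hook is in place and the gripper is clear, so I'm handing in.

```bash
python3 -c "
from plant import *
print(close_job())"
```

```text
the job is handed in; nothing more can be done
None
```

The job is handed in: the blue-lidded jar stands upright and fully down in the cup, the hood is latched shut, and the red-lidded jar, mug and brush pot were left alone (25 s of the 72 s used; no verdict was returned).

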